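# Shut and secure the gauge-pin case

## Robot

A 7-joint arm with a two-finger parallel gripper is mounted at the origin on the work surface. World frame = base frame: x ahead of the robot, y to its left, z up, the work surface at z = 0. Lengths are in m, angles in rad, forces in N, time in s.
With the tool pointing down it reaches from about 0.35 to 0.9 m from the base axis. Payload 8.1 kg.
Tool frame: the origin (TCP) lies on the centre line of the jaws, within the pads' length; the fingertips stand 14 mm ahead of it and the grasp point (between the pads) lies 5 mm behind it (arm.tip_reach is the distance from the TCP to the fingertips, in m); z points along the fingers, y is the direction in which the jaws open and shut (so a half turn about z gives the same grasp; the last joint's range is limited). The gripper opens to 92 mm and grips with 3 to 60 N. Pads are 19 mm wide; open, the fingers measure 130 mm over their backs; the gripper's body (75 mm by 190 mm) begins 47 mm behind the grasp point.
Start: joints at [-0.103, 0.434, 0.025, 1.573, -0.012, 1.134, -0.075], TCP at [0.625, -0, 0.241] pointing down, gripper open.
Joint ranges: [-2.62, 2.62], [-0.44, 2.09], [-1.27, 1.32], [0.08, 2.57], [-1.32, 4.46], [0.12, 2], [-2.74, 2.74]. Speed limits (rad/s): [2.22, 2.22, 3.01, 3.01, 3.14, 3.14, 3.14].

## Interface

Orientations are given as a rotation vector (axis times angle).
In Python, from cell import sensors, vision, arm, nets gives the robot as it stands.
- The arm moves only by the shell command python3 -m handwheel 'ROWS' [FORCE]. ROWS is JSON, a list of rows, each an object of numbers: "tx", "ty", "tz": the shift along the tool's x, y, z in cm; "wx", "wy", "wz": the turn, a rotation vector about the tool's x, y, z in degrees; "claw": the opening, from 0 (shut) to 1 (fully open). A call has 1 to 12 rows; each row is the pose to reach, as a shift and turn from the pose commanded when the call began, along the tool's axes at that moment; what a row does not reach only later rows make up. A row lasts 1/12 s, in which the tool goes at most 41.7 mm and 7.16 degrees, less where a joint would pass 70% of its speed; a pose out of reach is approached as far as the arm can. A call with a gripper value outside its range is refused whole. The fingers move at their own pace and stop on an object; FORCE is the grip in N (left out, the last holds). Time passes only in rows, so rows that repeat a pose let the fingers close. It gives the time, the measured TCP pose, the force and the opening at its end, in the units of the state.
- sensors.observe(): the state, without advancing time (a new reading comes with each control period).
- vision.get_image(name): name is "scene" or "side" or "wrist"; returns (picture, depth): 400x640x3 uint8, blue, green, red; 400x640 float32, m along the optical axis (not along the pixel's ray), 0 where there is no reading.
- vision.camera_model(name): a dict with "K" (3x3 intrinsics, pixels), "k1" (the pictures are not rectified: a ray, as slopes to the right and down, at radius r is drawn at 1 + k1 r^2 times it, then the intrinsics apply), "xyz" and "attitude" of the camera in the world; the wrist camera has in their place "hand_eye" (4x4, takes a point from camera to tool coordinates, whose origin is the TCP and whose axes are the flange's). Camera axes: x right, y down, z forward; pixel columns grow to the right and rows downward; lengths in m; the calibration is good to about 2 mm. A picture is of the moment at which its call begins: read the wrist's pose just before it. camera_model takes no time and is no camera call.
- arm.sign_off(): hands the job in, once; it reports no verdict.
Trained networks look in the newest picture that a camera, given by its name, has taken for a name from the list of things; names that differ only in an ending like _2 or _b are one class to them, and where a whole thing is asked for, a point or a joint stands for the part that bears it (a point fixed in the world has none). Each returns a list of dicts, best first, with "score" (0 to 1); they miss things now and then, are a little off and sometimes report something else, mostly with a low value. They report only what shows in the picture. A call takes as long as a camera call. They do not tell look-alikes from the thing itself.
- nets.cut_out(label, camera): "region" (400x640 bool, what is visible of it) and "uv" ([column, row] in pixels, amid what is visible of it).
The state is a dict: "clock": time; "joints": joint angles; "dq": joint speeds; "joint_efforts": joint torques, N m; "position": TCP position; "ee_rot": TCP orientation; "force": force on the tool from outside, world axes, zero at the start; "ft_torque": the same for the moment, N m; "width": opening from 0.0 (shut) to 1.0 (fully open).
Only numpy, scipy, OpenCV 4.12 (cv2) and the standard library are available. Lean on these libraries where they do the work, as an engineer would, in place of code of your own. Each camera call takes 0.05 s, during which the arm holds its last target.

## Task

One of the two wooden gauge-pin cases on the bench has been left with its lid ajar. Press that lid fully down, and only then turn the case's steel turnbutton a quarter turn until it lies square across the lid, and let go. The other case is already secured: leave its turnbutton as it is.

Things in the scene. Friction and masses are not known exactly. Their poses are not given: they have to be found in the camera images.
- case_pivot (a point): Button pivot on the wooden case with the lid ajar, at the button's underside, 41 mm above the bench. Axes fixed to the case: z up, -x across the lid to its hinge (robot side), y along the front rail. Case fixed, 140 (x) by 170 (y), 40 mm high; its middle is 56 mm to -x, 20 to +y of here. The button sits on the solid front rail: x -16 to +14 mm from here, top 40 mm above the bench.
- case_lid (a joint): Its plywood lid, 108 mm hinge to free edge. Rad: 0 shut, grows as the free edge rises; starts 0.3 to 0.6. Hinge along y, 126 mm to -x of the pivot, 40 mm above the bench. Shut, its top is 40 mm above the bench, x -126 to -18, y -64 to +104 mm from the pivot. Stiff hinge: stays where left; 1 to 3 N down near the free edge moves it to a firm stop at shut.
- case_button (a joint): Its steel turnbutton: flat bar 16 mm wide, top 49 mm above the bench, reaching 50 mm from the pivot, with an upright round peg, 12 mm across, 30 tall (top at 79 mm), 38 mm from the pivot. Rad: 0 peg to +y of the pivot, bar along the rail; grows anticlockwise from above; 1.571 peg to -x, bar square over the lid, firm stop. Starts 0 to 0.25; about 1.5 N at the peg turns it; stays put.
- other_button (a joint): Turnbutton of the second, identical but shut case: it already lies square across its lid (about 1.57 rad, same meaning) and is to be left so.
Things that resemble listed ones, but are neither listed nor needed, are in the scene too. What is shaped like the part that bears case_pivot but blue, purple or turquoise is not meant.

How it is judged:
On the way:
1. the lid is pressed shut while the turnbutton is still clear of it (value of joint case_lid below 0.05 rad and value of joint case_button below 0.5 rad), for 0.1 s.
At the end, for the whole second after the job is handed in: The lid is shut (within 0.05 rad, 5 mm at its free edge), its turnbutton lies across it within 15 degrees of square (over 1.3 rad), and the other case's turnbutton still lies across its own lid (over 1.3 rad) (value of joint case_lid below 0.05 rad and value of joint each of case_button, other_button above 1.3 rad); the robot touches nothing.
It fails at once if the turnbutton is turned in over the lid's place (over 0.5 rad) while the lid is not shut (over 0.08 rad) (value of joint case_button above 0.5 rad and value of joint case_lid above 0.08 rad).
It fails at once if the other case's turnbutton is turned (below 1.3 rad) (value of joint other_button below 1.3 rad).
It also fails if it takes over 38 s, if anything falls off the work surface, if the arm or the gripper's body presses on something with over 40 N, if the wrist force passes 120 N, or if a joint passes its speed limit or range.

## Working session

There is one attempt and no reset: what is moved stays moved. The work goes in short steps, Python scripts to look and compute and a shell command to move; the robot and the scene stay as the last step left them, time stands still between calls to the robot, and variables do not carry over. Pictures are saved under pics/ and viewed, and the job is handed in when it is done.

```bash
ls; mkdir -p pics; cat > h.py <<'E'
import numpy as np, cv2
from scipy.spatial.transform import Rotation as R
from cell import sensors, vision, arm, nets
def pose(name, s=None):
    m=vision.camera_model(name)
    if 'hand_eye' in m:
        s=s or sensors.observe()
        T=np.eye(4);T[:3,:3]=R.from_rotvec(s['ee_rot']).as_matrix();T[:3,3]=s['position']
        return m,T@np.array(m['hand_eye'])
    T=np.eye(4);a=np.array(m['attitude'])
    T[:3,:3]=a if a.shape==(3,3) else R.from_rotvec(a).as_matrix();T[:3,3]=m['xyz']
    return m,T
def rays(m,uv):
    K=np.array(m['K']);uv=np.atleast_2d(uv).astype(float)
    return cv2.undistortPoints(uv.reshape(-1,1,2),K,np.array([m['k1'],0,0,0,0.])).reshape(-1,2)
def world(m,T,uv,d):
    r=rays(m,uv);d=np.atleast_1d(d)
    return (np.c_[r*d[:,None],d])@T[:3,:3].T+T[:3,3]
def atz(m,T,uv,z):
    r=rays(m,uv);D=np.c_[r,np.ones(len(r))]@T[:3,:3].T
    return T[:3,3]+D*((z-T[2,3])/D[:,2])[:,None]
def cloud(m,T,dep):
    v,u=np.mgrid[0:400,0:640];ok=dep>0
    P=np.full((400,640,3),np.nan);P[ok]=world(m,T,np.c_[u[ok],v[ok]],dep[ok]);return P
E
python3 - <<'E'
from h import *
for n in ['scene','side']:
    p,d=vision.get_image(n);cv2.imwrite(f'pics/{n}0.png',p);np.savez(f'{n}0.npz',p=p,d=d)
    m=vision.camera_model(n);print(n,m)
    for l in ['case_pivot','case_lid','case_button']:
        for r in nets.cut_out(l,n): print(l,r['score'],r['uv'],r['region'].sum())
s=sensors.observe();print(s)
E
```

```text
pics
scene {'K': array([[503.6410631 ,   0.        , 324.65075867],
       [  0.        , 503.6410631 , 200.23767427],
       [  0.        ,   0.        ,   1.        ]]), 'k1': 0.035715217764985964, 'xyz': array([ 1.6035774 , -0.26734286,  1.03363855]), 'attitude': array([-1.79745887, -1.55717465,  0.70675603])}
case_pivot 0.71 [212.4, 192.3] 2139
case_pivot 0.67 [295.8, 216.5] 2551
case_pivot 0.67 [422.1, 154.6] 1666
case_pivot 0.56 [200.4, 279.0] 3516
case_lid 0.82 [207.4, 184.1] 1208
case_lid 0.75 [418.3, 149.8] 859
case_lid 0.63 [290.9, 208.1] 961
case_lid 0.6 [200.3, 267.1] 2072
case_button 0.7 [199.6, 286.8] 215
case_button 0.65 [217.4, 197.0] 100
case_button 0.54 [298.4, 221.7] 110
case_button 0.46 [424.6, 156.5] 92
side {'K': array([[486.94319717,   0.        , 324.3958756 ],
       [  0.        , 486.94319717, 194.33527462],
       [  0.        ,   0.        ,   1.        ]]), 'k1': -0.10312598377704912, 'xyz': array([0.37462918, 0.98614745, 0.72442194]), 'attitude': array([-0.11503797,  2.7252693 , -1.49696393])}
case_pivot 0.94 [317.9, 179.7] 2450
case_pivot 0.86 [261.7, 
[... 332 characters left out ...]
, 'joints': array([-0.10256189,  0.43460449,  0.02496809,  1.57335908, -0.01159004,
        1.13398229, -0.07510412]), 'dq': array([ 8.81433841e-04, -2.06667410e-03, -9.28567372e-04,  2.94440951e-05,
        7.99050105e-04, -5.23523435e-04, -1.10738582e-03]), 'joint_efforts': array([-9.93141039e-04, -6.66979980e+01,  9.82849672e-01, -3.14411509e+01,
       -6.06784131e-02,  3.56212619e-02,  4.91078879e-05]), 'position': array([ 6.24929701e-01, -4.25892338e-05,  2.40614877e-01]), 'ee_rot': array([-2.22145762e+00, -2.22124520e+00,  2.59622639e-04]), 'force': array([-0.04392967, -0.12439747, -0.43331325]), 'ft_torque': array([-0.00433318, -0.01778547,  0.01224077]), 'width': 1.0002992405911284}
```

View pics/scene0.png

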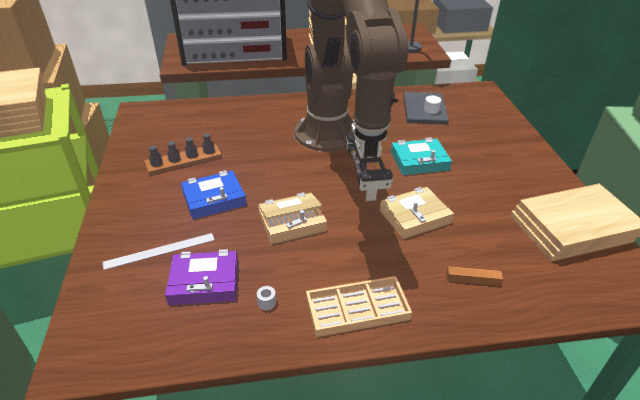

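View pics/side0.png

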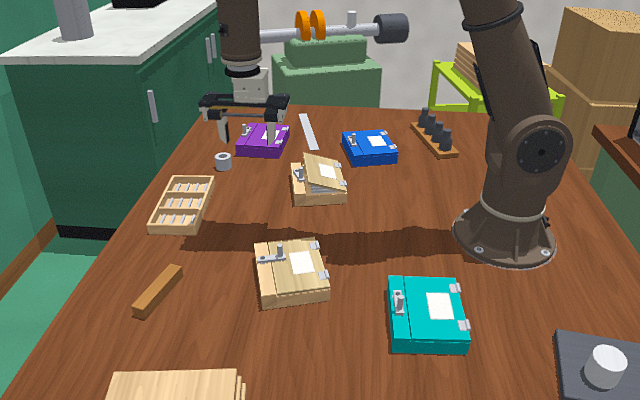

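The wooden cases are at scene (293,217), lid raised (side view 318,180), and at scene (416,212), shut with its button across. The blue (213,193), purple (203,277) and turquoise (421,155) cases are excluded by colour. The target is therefore the one at (293,217). I'll confirm in a crop and measure it.

```bash
python3 - <<'E'
from h import *
a=np.load('scene0.npz');b=np.load('side0.npz')
c1=cv2.resize(a['p'][185:250,250:340],None,fx=6,fy=6,interpolation=cv2.INTER_CUBIC)[:390]
c2=cv2.resize(b['p'][145:215,280:355],None,fx=5.2,fy=5.2,interpolation=cv2.INTER_CUBIC)
h=min(c1.shape[0],c2.shape[0]);im=np.hstack([c1[:h],c2[:h]]);im=cv2.resize(im,None,fx=.84,fy=.84);cv2.imwrite('pics/crop0.png',im);print(im.shape)
for n,z,box in [('scene',a,(185,250,250,340)),('side',b,(145,215,280,355))]:
    m,T=pose(n);P=cloud(m,T,z['d']);
    r0,r1,c0,c1_=box;Q=P[r0:r1,c0:c1_].reshape(-1,3);Q=Q[np.isfinite(Q[:,0])]
    Q=Q[Q[:,2]>.01];print(n,np.percentile(Q,[2,50,98],axis=0).round(3))
    up=Q[(abs(Q[:,2]-.04)<.003)];print(len(up),np.percentile(up,[3,50,97],axis=0).round(3))
    hi=Q[Q[:,2]>.052];print(len(hi), hi[np.argsort(hi[:,2])[::-1][::max(1,len(hi)//25)]].round(3))
E
```

```text
(306, 781, 3)
scene [[ 0.416 -0.269  0.012]
 [ 0.51  -0.183  0.043]
 [ 0.565 -0.095  0.075]]
373 [[ 0.408 -0.256  0.037]
 [ 0.539 -0.183  0.04 ]
 [ 0.565 -0.093  0.043]]
743 [[ 0.534 -0.152  0.083]
 [ 0.515 -0.165  0.076]
 [ 0.524 -0.215  0.074]
 [ 0.515 -0.24   0.073]
 [ 0.505 -0.146  0.072]
 [ 0.515 -0.26   0.072]
 [ 0.506 -0.155  0.071]
 [ 0.498 -0.145  0.07 ]
 [ 0.53  -0.258  0.07 ]
 [ 0.506 -0.236  0.069]
 [ 0.503 -0.222  0.068]
 [ 0.515 -0.257  0.067]
 [ 0.486 -0.168  0.066]
 [ 0.483 -0.147  0.065]
 [ 0.483 -0.141  0.064]
 [ 0.493 -0.224  0.063]
 [ 0.461 -0.114  0.062]
 [ 0.498 -0.265  0.061]
 [ 0.465 -0.13   0.06 ]
 [ 0.471 -0.175  0.059]
 [ 0.53  -0.161  0.057]
 [ 0.469 -0.24   0.056]
 [ 0.447 -0.118  0.055]
 [ 0.463 -0.237  0.054]
 [ 0.457 -0.24   0.053]
 [ 0.458 -0.257  0.053]]
side [[ 0.389 -0.371  0.011]
 [ 0.473 -0.148  0.044]
 [ 0.556 -0.086  0.073]]
365 [[ 0.386 -0.364  0.037]
 [ 0.522 -0.158  0.04 ]
 [ 0.558 -0.088  0.043]]
803 [[ 0.528 -0.154  0.081]
 [ 0.502 -0.136  0.074]
 [ 0.498 -0.154  0.073]
 [ 0.515 -0.182  0.072]
 [ 0.526 -0.23   0.071]
 [ 0.482 -0.102  0.07 ]
 [ 0.492 -0.118  0.069]
 [ 0.485 -0.126  0.068]
 [ 0.495 -0.227  0.068]
 [ 0.508 -0.142  0.067]
 [ 0.486 -0.167  0.066]
 [ 0.477 -0.153  0.065]
 [ 0.491 -0.187  0.064]
 [ 0.482 -0.184  0.063]
 [ 0.456 -0.107  0.062]
 [ 0.46  -0.113  0.062]
 [ 0.482 -0.218  0.06 ]
 [ 0.474 -0.095  0.06 ]
 [ 0.476 -0.209  0.059]
 [ 0.452 -0.152  0.058]
 [ 0.48  -0.255  0.057]
 [ 0.459 -0.171  0.056]
 [ 0.445 -0.131  0.055]
 [ 0.436 -0.113  0.054]
 [ 0.466 -0.263  0.053]
 [ 0.517 -0.15   0.052]]
```

View pics/crop0.png

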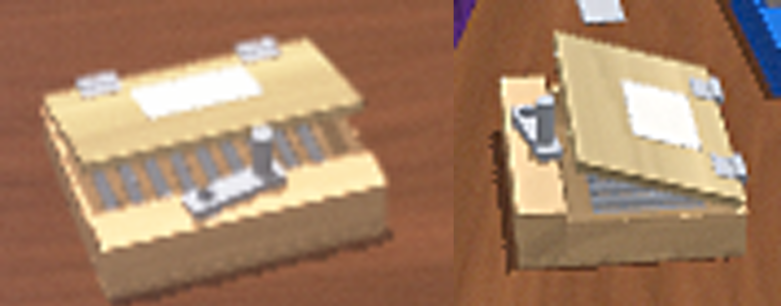

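The crop confirms it: the raised lid is on the wooden case at scene (293,217), with its button along the rail and the peg upright. Next, a closer look with the wrist camera.

```bash
python3 -m handwheel '[{"tx":-18,"ty":-10,"tz":-8,"claw":0},{"tx":-18,"ty":-10,"tz":-8,"claw":0},{"tx":-18,"ty":-10,"tz":-8,"claw":0},{"tx":-18,"ty":-10,"tz":-8,"claw":0},{"tx":-18,"ty":-10,"tz":-8,"claw":0},{"tx":-18,"ty":-10,"tz":-8,"claw":0},{"tx":-18,"ty":-10,"tz":-8,"claw":0},{"tx":-18,"ty":-10,"tz":-8,"claw":0},{"tx":-18,"ty":-10,"tz":-8,"claw":0}]' 20
python3 - <<'E'
from h import *
s=sensors.observe();p,d=vision.get_image('wrist');cv2.imwrite('pics/w1.png',p)
m,T=pose('wrist',s);np.savez('w1.npz',p=p,d=d,T=T);print(T.round(3),s['width'])
for l in ['case_pivot','case_lid','case_button']:
    for r in nets.cut_out(l,'wrist'): print(l,r['score'],r['uv'],r['region'].sum())
E
```

```text
[[ 1.    -0.001 -0.     0.625]
 [-0.001 -0.97  -0.245  0.066]
 [ 0.     0.245 -0.97   0.384]
 [ 0.     0.     0.     1.   ]] 1.0002992405911284
case_pivot 0.78 [235.9, 294.9] 1714
case_lid 0.54 [213.5, 309.5] 115
case_button 0.53 [235.0, 305.8] 225invalid input
```

View pics/w1.png

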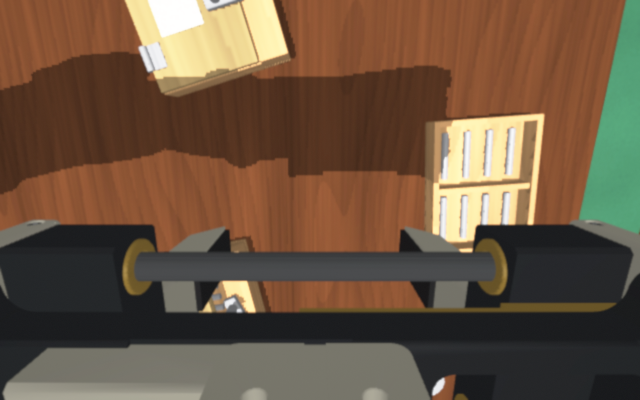

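```bash
python3 -m handwheel '[{"tx":-18,"ty":-10,"tz":-8,"wx":0,"wy":0,"wz":0,"claw":0},{"tx":-24,"ty":-12,"tz":-8,"wx":0,"wy":0,"wz":0,"claw":0}]' 20; python3 -m handwheel '[{"tx":-18,"ty":-10,"tz":-8,"claw":0},{"tx":-24,"ty":-12,"tz":-8,"claw":0}]';  python3 -c "
from h import *
print(sensors.observe()['clock'])"; python3 -m handwheel --help
```

```text
clock: 0.77
position: [0.5884, -0.0677, 0.2669]
ee_rot: [-2.214, -2.226, -0.0]
force: [1.6, -1.6, 1.1]
width: 0.901
0.7667invalid input
invalid input: not JSON, or not a number
```

All keys are required in every row. Continuing the move.

```bash
python3 -m handwheel '[{"tx":-23,"ty":-9,"tz":-6,"wx":0,"wy":0,"wz":0,"claw":0},{"tx":-23,"ty":-9,"tz":-6,"wx":0,"wy":0,"wz":0,"claw":0},{"tx":-23,"ty":-9,"tz":-6,"wx":0,"wy":0,"wz":0,"claw":0},{"tx":-23,"ty":-9,"tz":-6,"wx":0,"wy":0,"wz":0,"claw":0},{"tx":-23,"ty":-9,"tz":-6,"wx":0,"wy":0,"wz":0,"claw":0},{"tx":-23,"ty":-9,"tz":-6,"wx":0,"wy":0,"wz":0,"claw":0},{"tx":-23,"ty":-9,"tz":-6,"wx":0,"wy":0,"wz":0,"claw":0},{"tx":-23,"ty":-9,"tz":-6,"wx":0,"wy":0,"wz":0,"claw":0},{"tx":-23,"ty":-9,"tz":-6,"wx":0,"wy":0,"wz":0,"claw":0},{"tx":-23,"ty":-9,"tz":-6,"wx":0,"wy":0,"wz":0,"claw":0}]' 20
python3 - <<'E'
from h import *
s=sensors.observe();p,d=vision.get_image('wrist');cv2.imwrite('pics/w2.png',p)
m,T=pose('wrist',s);np.savez('w2.npz',p=p,d=d,T=T);print(s['width'],s['force'])
for l in ['case_pivot','case_lid','case_button']:
    for r in nets.cut_out(l,'wrist'): print(l,r['score'],r['uv'],r['region'].sum())
E
```

```text
clock: 1.6
position: [0.4991, -0.2984, 0.3268]
ee_rot: [-2.219, -2.223, -0.001]
force: [0.2, 0.8, -0.3]
width: 0.176
0.1763413114745392 [ 0.16044513  0.75460428 -0.293597  ]
case_pivot 0.89 [198.8, 207.2] 4105
case_pivot 0.87 [298.3, 74.2] 15478
case_pivot 0.87 [450.0, 216.1] 3410
case_lid 0.86 [291.0, 79.5] 11653
case_lid 0.82 [432.2, 215.6] 1658
case_lid 0.65 [178.7, 213.2] 2714
case_button 0.71 [340.8, 73.4] 676
case_button 0.66 [478.2, 246.2] 39
```

View pics/w2.png

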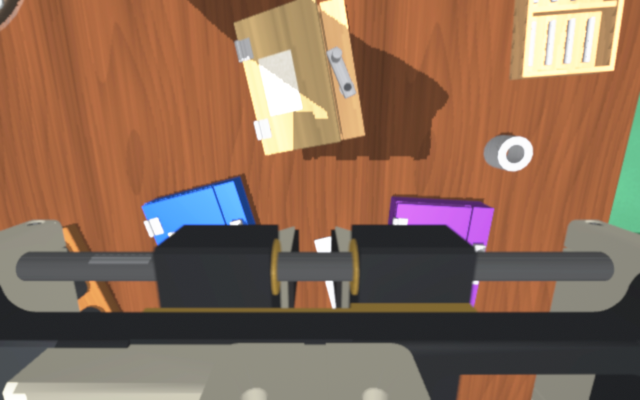

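The wrist view shows the target case at (298,74), lid raised, with the pivot near (347,87) and the peg near (337,57). Now fitting the pose.

```bash
python3 - <<'E'
from h import *
z=np.load('w2.npz');m=vision.camera_model('wrist');T=z['T'];P=cloud(m,T,z['d'])
c=cv2.resize(z['p'][0:170,220:380],None,fx=3.5,fy=3.5,interpolation=cv2.INTER_CUBIC);cv2.imwrite('pics/c2.png',c)
S=P[0:170,225:380].reshape(-1,3);S=S[np.isfinite(S[:,0])]
rail=S[abs(S[:,2]-.04)<.004]; print(len(rail))
# rail points front of lid: min-area-rect of rail cluster
rail=rail[rail[:,0]>.51]
print(cv2.minAreaRect((rail[:,:2]*1000).astype(np.float32)), np.median(rail[:,2]))
peg=S[S[:,2]>.0765];print('hi',len(peg),peg.mean(0), peg.max(0),peg.min(0))
bar=S[abs(S[:,2]-.049)<.003];bar=bar[bar[:,0]>.515];print('bar',len(bar),cv2.minAreaRect((bar[:,:2]*1000).astype(np.float32)))
lid=S[(S[:,2]>.045)&(S[:,0]<.51)]
A=np.c_[lid[:,:2],np.ones(len(lid))]
k=np.linalg.lstsq(A,lid[:,2],rcond=None)[0];print('lid plane',k,'slope',np.arctan(np.hypot(*k[:2])),'dir',np.degrees(np.arctan2(k[1],k[0])))
for w in [(347,87),(337,57)]: print(w, atz(m,T,[w],.049)[0], P[w[1],w[0]], atz(m,T,[w],.079)[0])
E
```

```text
3791
((535.196533203125, -169.51873779296875), (32.75391387939453, 168.93853759765625), 11.862041473388672) 0.03968949236293487
hi 81 [ 0.52505041 -0.15439729  0.07859191] [ 0.5302834  -0.14921056  0.08076138] [ 0.51964364 -0.15914358  0.07679096]
bar 537 ((533.4627685546875, -171.65585327148438), (16.254304885864258, 60.113521575927734), 25.11333465576172)
lid plane [ 0.31375167  0.06591521 -0.07670573] slope 0.3102479117085991 dir 11.864563606211757
(347, 87) [ 0.54104042 -0.18901656  0.049     ] [ 0.54084953 -0.18921419  0.05092554] [ 0.53806627 -0.19209564  0.079     ]
(337, 57) [ 0.52756758 -0.15343922  0.049     ] [ 0.52561035 -0.15888914  0.07813695] [ 0.52555237 -0.15905057  0.079     ]
```

View pics/c2.png

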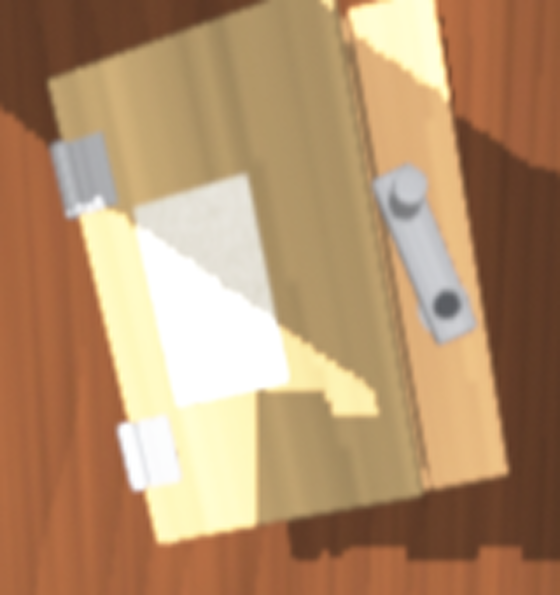

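Measurements agree with each other:
- Case yaw is 11.9°.
- The pivot is at (0.541, -0.189). The rail centre predicted from it matches the measured one.
- Lid is at about 0.31 rad and button at about 0.23 rad.
- Peg top is 79 mm, as specified.

I'll press the lid with closed fingers at case coordinates (-42,-15), tool turned to match the case.

```bash
python3 -m handwheel '[{"tx":3,"ty":0,"tz":3,"wx":0,"wy":0,"wz":-6,"claw":0},{"tx":6,"ty":0.4,"tz":6,"wx":0,"wy":0,"wz":-12,"claw":0},{"tx":8.6,"ty":0.4,"tz":9,"wx":0,"wy":0,"wz":-12,"claw":0},{"tx":8.6,"ty":0.4,"tz":12,"wx":0,"wy":0,"wz":-12,"claw":0},{"tx":8.6,"ty":0.4,"tz":15,"wx":0,"wy":0,"wz":-12,"claw":0},{"tx":8.6,"ty":0.4,"tz":18,"wx":0,"wy":0,"wz":-12,"claw":0},{"tx":8.6,"ty":0.4,"tz":20,"wx":0,"wy":0,"wz":-12,"claw":0},{"tx":8.6,"ty":0.4,"tz":21,"wx":0,"wy":0,"wz":-12,"claw":0},{"tx":8.6,"ty":0.4,"tz":21,"wx":0,"wy":0,"wz":-12,"claw":0},{"tx":8.6,"ty":0.4,"tz":21,"wx":0,"wy":0,"wz":-12,"claw":0}]' 20
```

```text
clock: 2.63
position: [0.5029, -0.2138, 0.1176]
ee_rot: [-1.977, -2.442, -0.0]
force: [0.3, 0.0, 0.8]
width: 0.006
```

Position is as planned. Descending slowly to a tip height of about 42 mm.

```bash
python3 -m handwheel '[{"tx":0,"ty":0,"tz":1,"wx":0,"wy":0,"wz":0,"claw":0},{"tx":0,"ty":0,"tz":2,"wx":0,"wy":0,"wz":0,"claw":0},{"tx":0,"ty":0,"tz":3,"wx":0,"wy":0,"wz":0,"claw":0},{"tx":0,"ty":0,"tz":4,"wx":0,"wy":0,"wz":0,"claw":0},{"tx":0,"ty":0,"tz":4.8,"wx":0,"wy":0,"wz":0,"claw":0},{"tx":0,"ty":0,"tz":5.4,"wx":0,"wy":0,"wz":0,"claw":0},{"tx":0,"ty":0,"tz":5.8,"wx":0,"wy":0,"wz":0,"claw":0},{"tx":0,"ty":0,"tz":6.1,"wx":0,"wy":0,"wz":0,"claw":0},{"tx":0,"ty":0,"tz":6.1,"wx":0,"wy":0,"wz":0,"claw":0}]' 20
```

```text
clock: 3.38
position: [0.502, -0.2138, 0.0555]
ee_rot: [-1.976, -2.441, 0.001]
force: [0.1, -0.2, 0.1]
width: 0.007
```

```bash
python3 -m handwheel '[{"tx":0,"ty":0,"tz":0.15,"wx":0,"wy":0,"wz":0,"claw":0},{"tx":0,"ty":0,"tz":0.3,"wx":0,"wy":0,"wz":0,"claw":0},{"tx":0,"ty":0,"tz":0.3,"wx":0,"wy":0,"wz":0,"claw":0},{"tx":0,"ty":0,"tz":0.3,"wx":0,"wy":0,"wz":0,"claw":0}]' 20
python3 - <<'E'
from h import *
for n in ['scene','side']:
    p,d=vision.get_image(n);np.savez(n+'1.npz',p=p,d=d)
    m,T=pose(n);P=cloud(m,T,d).reshape(-1,3);P=P[np.isfinite(P[:,0])]
    c,s=np.cos(np.radians(11.86)),np.sin(np.radians(11.86))
    q=(P[:,:2]-[.5411,-.1889])@np.array([[c,-s],[s,c]]);q=np.c_[q*1000,P[:,2]*1000]
    for y0,y1 in [(-60,-40),(15,40),(60,95)]:
        for x0 in range(-110,-20,20):
            k=q[(q[:,0]>x0)&(q[:,0]<x0+20)&(q[:,1]>y0)&(q[:,1]<y1)&(q[:,2]>20)];print(n,y0,x0,len(k),np.median(k[:,2]).round(1) if len(k) else None)
    r0,r1,c0,c1=(170,260,230,360) if n=='scene' else (120,215,260,370)
    cv2.imwrite(f'pics/{n}1.png',cv2.resize(p[r0:r1,c0:c1],None,fx=5,fy=5,interpolation=cv2.INTER_CUBIC))
E
```

```text
clock: 3.72
position: [0.5024, -0.214, 0.0542]
ee_rot: [1.977, 2.441, 0.0]
force: [-3.7, 1.1, 12.3]
width: 0.002
scene -60 -110 64 83.3
scene -60 -90 80 140.1
scene -60 -70 175 461.1
scene -60 -50 310 305.3
scene -60 -30 631 319.3
scene 15 -110 161 582.8
scene 15 -90 166 553.6
scene 15 -70 172 520.7
scene 15 -50 125 492.3
scene 15 -30 196 426.1
scene 60 -110 175 555.9
scene 60 -90 75 41.7
scene 60 -70 51 40.6
scene 60 -50 52 40.3
scene 60 -30 49 40.7
side -60 -110 25 40.1
side -60 -90 27 40.4
side -60 -70 6 39.6
side -60 -50 0 None
side -60 -30 22 39.4
side 15 -110 81 149.1
side 15 -90 103 199.9
side 15 -70 571 283.0
side 15 -50 819 320.5
side 15 -30 799 375.9
side 60 -110 208 493.9
side 60 -90 188 476.3
side 60 -70 55 39.9
side 60 -50 52 40.2
side 60 -30 48 39.5
```

View pics/side1.png

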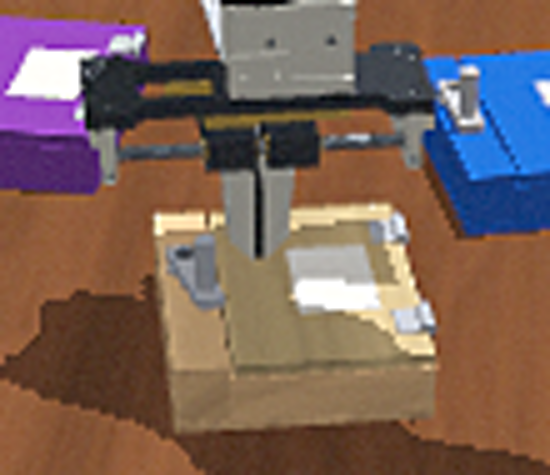

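The side view shows the lid flat on the case, with depth of 39.5–40.5 mm across it, the fingertips on it at (262,255) and 12 N against a firm stop. Lifting, then verifying the lid stays shut and re-measuring the peg.

```bash
python3 -m handwheel '[{"tx":0,"ty":0,"tz":-2.5,"wx":0,"wy":0,"wz":0,"claw":0},{"tx":0,"ty":0,"tz":-6,"wx":0,"wy":0,"wz":0,"claw":0.2},{"tx":-4,"ty":0,"tz":-10,"wx":0,"wy":0,"wz":-7,"claw":0.4},{"tx":-8,"ty":0,"tz":-14,"wx":0,"wy":0,"wz":-14,"claw":0.4},{"tx":-8,"ty":0,"tz":-18,"wx":0,"wy":0,"wz":-14,"claw":0.4},{"tx":-8,"ty":0,"tz":-22,"wx":0,"wy":0,"wz":-14,"claw":0.4},{"tx":-8,"ty":0,"tz":-22,"wx":0,"wy":0,"wz":-14,"claw":0.4},{"tx":-8,"ty":0,"tz":-22,"wx":0,"wy":0,"wz":-14,"claw":0.4}]' 20
python3 - <<'E'
from h import *
s=sensors.observe();p,d=vision.get_image('wrist');cv2.imwrite('pics/w3.png',p)
print(s['joints'].round(3),s['position'],s['ee_rot'],s['width'])
m,T=pose('wrist',s);P=cloud(m,T,d).reshape(-1,3);P=P[np.isfinite(P[:,0])]
c,sn=np.cos(np.radians(11.86)),np.sin(np.radians(11.86))
q=(P[:,:2]-[.5411,-.1889])@np.array([[c,-sn],[sn,c]]);q=np.c_[q*1000,P[:,2]*1000]
for y0,y1 in [(-60,-30),(-20,50),(60,100)]:
    for x0 in range(-110,-20,20):
        k=q[(q[:,0]>x0)&(q[:,0]<x0+20)&(q[:,1]>y0)&(q[:,1]<y1)&(q[:,2]>20)&(q[:,2]<95)];print(y0,x0,len(k),np.median(k[:,2]).round(1) if len(k) else None)
w=(abs(q[:,0])<60)&(abs(q[:,1])<70)&(q[:,2]>76.5)&(q[:,2]<90)
print('peg',w.sum(),q[w].mean(0),P[w].mean(0))
w=(abs(q[:,0])<25)&(abs(q[:,1])<70)&(abs(q[:,2]-49)<3)
print('bar',cv2.minAreaRect(q[w][:,:2].astype(np.float32)))
E
```

```text
clock: 4.48
position: [0.5211, -0.2946, 0.2792]
ee_rot: [1.662, 2.655, 0.001]
force: [0.4, -0.8, -1.0]
width: 0.392
[ 0.416  0.358  0.013  1.593 -0.004  1.181  0.881] [ 0.52107394 -0.29455818  0.27922386] [1.66225424e+00 2.65453349e+00 1.35105872e-03] 0.39248610776595666
-60 -110 437 39.6
-60 -90 431 39.5
-60 -70 430 39.5
-60 -50 420 39.5
-60 -30 413 39.4
-20 -110 1149 40.0
-20 -90 1132 40.1
-20 -70 1122 40.0
-20 -50 1104 39.5
-20 -30 1179 39.7
60 -110 461 39.9
60 -90 556 39.8
60 -70 641 39.9
60 -50 715 39.8
60 -30 707 39.8
peg 102 [-8.80539773 36.86518453 78.53119586] [ 0.524906   -0.15463148  0.0785312 ]
bar ((-4.223732948303223, 18.464466094970703), (16.35491943359375, 60.79494857788086), 13.014862060546875)
```

View pics/w3.png

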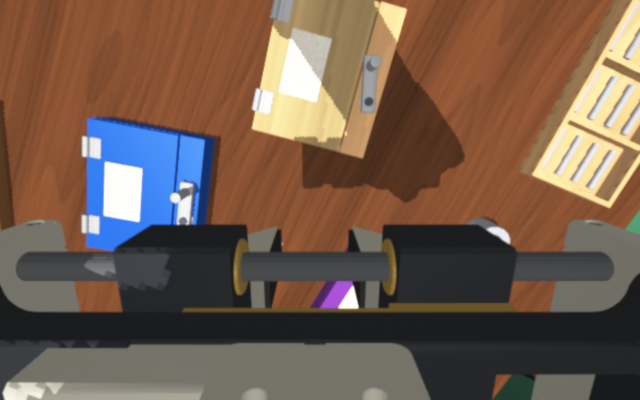

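The wrist view shows the lid flat at about 40 mm everywhere, and the button still at 0.23 rad. The peg is at pixel (372,64), world (0.525,-0.155). Moving above the peg with the jaws straddling along its arc.

```bash
python3 -m handwheel '[{"tx":3,"ty":2,"tz":2,"wx":0,"wy":0,"wz":-7,"claw":0.4},{"tx":6,"ty":4,"tz":4,"wx":0,"wy":0,"wz":-14,"claw":0.4},{"tx":9,"ty":5,"tz":7,"wx":0,"wy":0,"wz":-21,"claw":0.4},{"tx":12.4,"ty":6.5,"tz":10,"wx":0,"wy":0,"wz":-28,"claw":0.4},{"tx":12.4,"ty":6.5,"tz":13,"wx":0,"wy":0,"wz":-35,"claw":0.4},{"tx":12.4,"ty":6.5,"tz":16,"wx":0,"wy":0,"wz":-36,"claw":0.4},{"tx":12.4,"ty":6.5,"tz":17.4,"wx":0,"wy":0,"wz":-36,"claw":0.4},{"tx":12.4,"ty":6.5,"tz":17.4,"wx":0,"wy":0,"wz":-36,"claw":0.4},{"tx":12.4,"ty":6.5,"tz":17.4,"wx":0,"wy":0,"wz":-36,"claw":0.4}]' 20
python3 - <<'E'
from h import *
s=sensors.observe();Rt=R.from_rotvec(s['ee_rot']).as_matrix()
print(s['joints'].round(2),'to peg (tool cm)',(Rt.T@(np.array([.5249,-.1546,.070])-s['position'])*100).round(2),Rt.round(3))
E
```

```text
clock: 5.28
position: [0.5221, -0.1519, 0.0982]
ee_rot: [-0.759, -3.045, 0.0]
force: [0.4, -0.6, 0.4]
width: 0.402
[ 0.31  0.48 -0.16  1.92  0.11  0.76  1.16] to peg (tool cm) [-0.39 -0.1   2.82] [[-0.883  0.469 -0.003]
 [ 0.469  0.883  0.001]
 [ 0.003 -0.001 -1.   ]]
```

```bash
python3 -m handwheel '[{"tx":-0.4,"ty":-0.1,"tz":0,"wx":0,"wy":0,"wz":0,"claw":0.4},{"tx":-0.4,"ty":-0.1,"tz":1,"wx":0,"wy":0,"wz":0,"claw":0.4},{"tx":-0.4,"ty":-0.1,"tz":2,"wx":0,"wy":0,"wz":0,"claw":0.4},{"tx":-0.4,"ty":-0.1,"tz":2.6,"wx":0,"wy":0,"wz":0,"claw":0.4},{"tx":-0.4,"ty":-0.1,"tz":2.6,"wx":0,"wy":0,"wz":0,"claw":0.4},{"tx":-0.4,"ty":-0.1,"tz":2.6,"wx":0,"wy":0,"wz":0,"claw":0.4}]' 20
python3 - <<'E'
from h import *
s=sensors.observe();Rt=R.from_rotvec(s['ee_rot']).as_matrix()
print('to peg (tool cm)',(Rt.T@(np.array([.5249,-.1546,.070])-s['position'])*100).round(2))
p,d=vision.get_image('side');cv2.imwrite('pics/s3.png',cv2.resize(p[120:215,260:370],None,fx=5,fy=5,interpolation=cv2.INTER_CUBIC))
E
```

```text
clock: 5.78
position: [0.5258, -0.1549, 0.0727]
ee_rot: [-0.76, -3.047, -0.0]
force: [-0.1, 0.3, 0.0]
width: 0.396
to peg (tool cm) [ 0.1  -0.02  0.27]
```

View pics/s3.png

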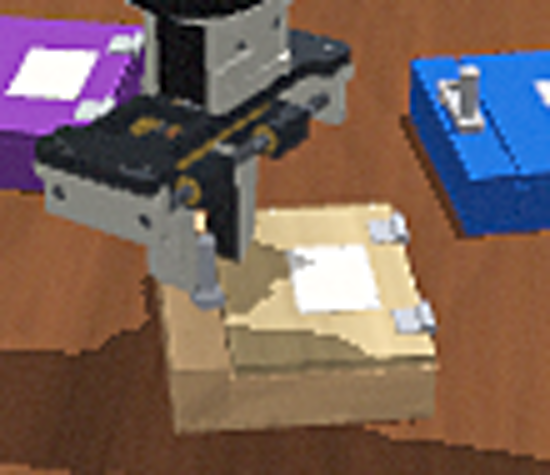

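The peg at (207,270) stands between the jaws. Closing lightly and working out the arc in tool axes.

```bash
python3 -m handwheel '[{"tx":0.1,"ty":0,"tz":0.2,"wx":0,"wy":0,"wz":0,"claw":0.1},{"tx":0.1,"ty":0,"tz":0.2,"wx":0,"wy":0,"wz":0,"claw":0.1},{"tx":0.1,"ty":0,"tz":0.2,"wx":0,"wy":0,"wz":0,"claw":0.1},{"tx":0.1,"ty":0,"tz":0.2,"wx":0,"wy":0,"wz":0,"claw":0.1},{"tx":0.1,"ty":0,"tz":0.2,"wx":0,"wy":0,"wz":0,"claw":0.1}]' 8
python3 - <<'E'
from h import *
s=sensors.observe();Rt=R.from_rotvec(s['ee_rot']).as_matrix()
pv=np.array([.5411,-.1889]);a=np.radians(11.86)
f=lambda t:np.r_[pv+.038*np.array([-np.sin(t+a),np.cos(t+a)]),s['position'][2]]
for t in [.234,.35,.5,.65,.8,.95,1.1,1.25,1.4,1.5,1.56,1.6]: print(t,(Rt.T@(f(t)-s['position'])*100).round(2))
E
```

```text
clock: 6.25
position: [0.5255, -0.1549, 0.0714]
ee_rot: [0.76, 3.048, -0.0]
force: [0.3, -0.1, 0.5]
width: 0.126
0.234 [ 0.07  0.   -0.  ]
0.35 [ 0.31 -0.36 -0.  ]
0.5 [ 0.56 -0.88 -0.  ]
0.65 [ 0.73 -1.42 -0.  ]
0.8 [ 0.82 -1.98 -0.  ]
0.95 [ 0.82 -2.55 -0.  ]
1.1 [ 0.73 -3.12  0.  ]
1.25 [ 0.56 -3.66  0.  ]
1.4 [ 0.31 -4.17  0.  ]
1.5 [ 0.11 -4.49  0.  ]
1.56 [-0.03 -4.67  0.  ]
1.6 [-0.13 -4.79  0.  ]
```

The opening of 0.126 is 11.6 mm, so the peg is held. Tracing the arc.

```bash
python3 -m handwheel '[{"tx":0.3,"ty":-0.36,"tz":0,"wx":0,"wy":0,"wz":0,"claw":0.1},{"tx":0.56,"ty":-0.88,"tz":0,"wx":0,"wy":0,"wz":0,"claw":0.1},{"tx":0.73,"ty":-1.42,"tz":0,"wx":0,"wy":0,"wz":0,"claw":0.1},{"tx":0.82,"ty":-1.98,"tz":0,"wx":0,"wy":0,"wz":0,"claw":0.1},{"tx":0.82,"ty":-2.55,"tz":0,"wx":0,"wy":0,"wz":0,"claw":0.1},{"tx":0.73,"ty":-3.12,"tz":0,"wx":0,"wy":0,"wz":0,"claw":0.1},{"tx":0.56,"ty":-3.66,"tz":0,"wx":0,"wy":0,"wz":0,"claw":0.1},{"tx":0.3,"ty":-4.17,"tz":0,"wx":0,"wy":0,"wz":0,"claw":0.1},{"tx":0.1,"ty":-4.5,"tz":0,"wx":0,"wy":0,"wz":0,"claw":0.1},{"tx":0,"ty":-4.65,"tz":0,"wx":0,"wy":0,"wz":0,"claw":0.1},{"tx":0,"ty":-4.65,"tz":0,"wx":0,"wy":0,"wz":0,"claw":0.1}]' 8
python3 - <<'E'
from h import *
p,d=vision.get_image('side');cv2.imwrite('pics/s4.png',cv2.resize(p[120:215,260:370],None,fx=5,fy=5,interpolation=cv2.INTER_CUBIC))
s=sensors.observe();v=s['position'][:2]-[.5411,-.1889];print(np.arctan2(-v[0],v[1])-np.radians(11.86),np.hypot(*v))
E
```

```text
clock: 7.17
position: [0.5035, -0.1967, 0.0711]
ee_rot: [0.762, 3.048, -0.001]
force: [-0.4, 0.1, 2.2]
width: 0.125
1.5642214802225505 0.03840425067548842
```

View pics/s4.png

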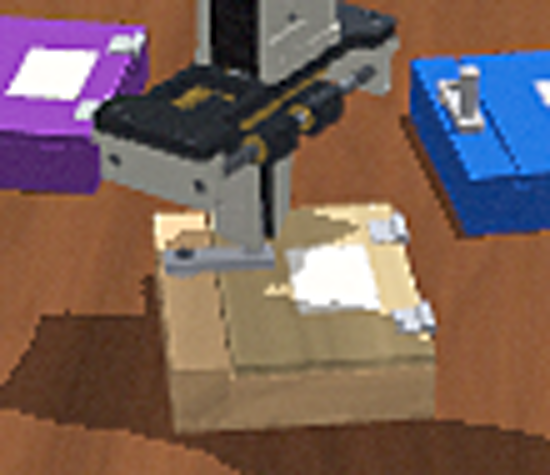

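The bar now lies across the lid from (175,262) to (270,258), at about 1.56 rad. Opening, lifting straight up and moving off for a check.

```bash
python3 -m handwheel '[{"tx":0,"ty":0,"tz":0,"wx":0,"wy":0,"wz":0,"claw":0.4},{"tx":0,"ty":0,"tz":0,"wx":0,"wy":0,"wz":0,"claw":0.4},{"tx":0,"ty":0,"tz":0,"wx":0,"wy":0,"wz":0,"claw":0.4},{"tx":0,"ty":0,"tz":-1,"wx":0,"wy":0,"wz":0,"claw":0.4},{"tx":0,"ty":0,"tz":-3,"wx":0,"wy":0,"wz":0,"claw":0.4},{"tx":0,"ty":0,"tz":-6,"wx":0,"wy":0,"wz":0,"claw":0.4},{"tx":0,"ty":0,"tz":-10,"wx":0,"wy":0,"wz":0,"claw":0.4},{"tx":-4,"ty":-4,"tz":-14,"wx":0,"wy":0,"wz":0,"claw":0.4},{"tx":-6,"ty":-7,"tz":-18,"wx":0,"wy":0,"wz":0,"claw":0.4},{"tx":-6,"ty":-9,"tz":-21,"wx":0,"wy":0,"wz":0,"claw":0.4},{"tx":-6,"ty":-9,"tz":-21,"wx":0,"wy":0,"wz":0,"claw":0.4},{"tx":-6,"ty":-9,"tz":-21,"wx":0,"wy":0,"wz":0,"claw":0.4}]' 8
python3 - <<'E'
from h import *
for n in ['scene','side','wrist']:
    s=sensors.observe();p,d=vision.get_image(n);cv2.imwrite(f'pics/{n}5.png',p)
    m,T=pose(n,s);P=cloud(m,T,d).reshape(-1,3);P=P[np.isfinite(P[:,0])]
    a=np.radians(11.86);c,sn=np.cos(a),np.sin(a)
    q=(P[:,:2]-[.5411,-.1889])@np.array([[c,-sn],[sn,c]]);q=np.c_[q*1000,P[:,2]*1000]
    k=q[(q[:,0]>-100)&(q[:,0]<-22)&(q[:,1]>-55)&(q[:,1]<-20)&(q[:,2]<95)];k2=q[(q[:,0]>-40)&(q[:,0]<-22)&(q[:,1]>20)&(q[:,1]<90)&(q[:,2]<95)]
    w=(abs(q[:,0])<70)&(abs(q[:,1])<70)&(q[:,2]>75)&(q[:,2]<90);pg=q[w].mean(0) if w.any() else None
    print(n,'lid',np.median(k[:,2]) if len(k) else None,np.median(k2[:,2]) if len(k2) else None,'peg',pg, np.arctan2(-pg[0],pg[1]) if pg is not None else None)
E
```

```text
clock: 8.22
position: [0.5148, -0.3096, 0.2875]
ee_rot: [0.767, 3.037, -0.007]
force: [0.6, -0.7, -1.0]
width: 0.397
scene lid 40.53243514481258 40.882387606326176 peg [-34.69745952  -2.00502585  78.67236837] 1.6285180909162171
side lid 40.02344667501223 40.0058035040855 peg [-39.45932954   2.60408168  77.32836544] 1.5048978152897798
wrist lid 39.547497724357505 39.631307807291016 peg [-38.67364799   1.16028365  78.51154605] 1.5408034047516532
```

View pics/side5.png

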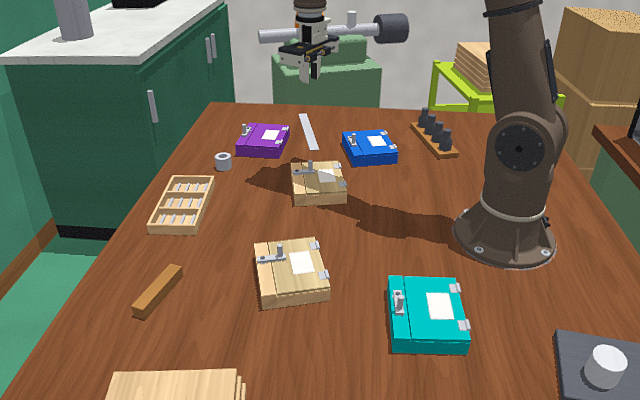

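The side view shows the target (318,183) shut with its button across the lid. The other wooden case (290,270) is unchanged with its button still across, and the gripper is well clear. Handing in.

```bash
python3 -c "
from h import *
print(arm.sign_off())"
```

```text
the job is handed in; nothing more can be done
None
```

I pressed the ajar lid shut, checked that it stayed down with the button still at 0.23 rad, and then turned the button square across it. I let go, backed off and handed the job in at about 8 s of the 38 s allowed. Sign-off gives no verdict.

- **Lid:** it reached a firm stop at about 12 N. After I let go, its top measured 39.5–40.9 mm in all three cameras, against 40 mm when shut.
- **Button:** the cameras disagree a little: 1.54 rad from the wrist, 1.50 from the side and 1.63 from the scene camera. The gripper's own position when it let go gave 1.56. All are above the 1.3 needed.
- **Other case:** I never went near it. I checked its button only by eye in the last side picture, where it still lies across its lid.
- **Failed calls:** the first few move calls were refused because each row must list every key. Nothing moved on those.

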